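# Find the soft foot of the jig plate and shim it

## Task

One corner of the aluminium jig plate rocks: press down on its corners with the fingertips until you find the one that dips and springs back, then press the steel shim tab beside that corner fully flat and let go. Leave the tabs of the firm corners standing up, do not press any tab before its corner has been felt to dip, and do not lift or shift the plate or disturb the small things lying about.

Things in the scene. Friction and masses are not known exactly. Their poses are not given: they have to be found in the camera images.
- jig_base: the jig's base, screwed to the bench: grey slab 220x290x6 mm. Origin at the centre of its underside, on the bench; x points away from the robot, y to the left, turned by up to 0.3 rad. It has four rubber-capped feet, four shim tabs and four tell-tale pins, one of each per plate corner, and four stops (46 mm high) that keep the plate from sliding
- plate: aluminium plate 170x140x8 mm, 0.4 to 0.7 kg, loose and level on four feet, a green board (70x90 mm, 16 mm high) fixed on it. Origin: centre of underside, 42 mm above the bench; axes as the base. Three corners are firm; one, not told by looking, has only a spring: under about 4 N it dips 6 mm, then stops, and springs back when let go. The opposite corner rises meanwhile
- corner_near_left (a point): the place to press the plate's near left corner: a round screw head on the plate's top right above the foot, 50 mm above the bench, at x -73 mm, y +56 mm on the plate
- pin_near_left (a joint): tell-tale pin of the near left corner, a 6 mm steel pin under the plate's near edge at x -81 mm, y +36 mm: how far it has been pushed down (m), 0 at the start; if the corner dips the plate pushes it down by about 5 mm (under 1.5 mm at the other corners) and it stays there
- shim_near_left (a joint): shim tab of the near left corner: steel leaf 22 mm wide, 80 mm long, 3 mm thick, hinged under the plate (x -50, y +50 mm in the base frame, 10 mm above the bench), sticking out to the left and slanting up. Value: angle pressed down (rad), 0 = 40 degrees up, 0.70 = flat on its stop. Needs about 2 N, stays where left; flat, its heel stands under the plate and carries the corner
- tab_near_left (a point): the place to press the near left shim tab: on the leaf's upper face, 62 mm from its hinge, moving with it; about 51 mm above the bench and 47 mm sideways from the hinge when up, 12 mm above the bench when flat. A fingertip that comes straight down here rides along the leaf and lays it flat
- corner_near_right (a point): the place to press the plate's near right corner: a round screw head on the plate's top right above the foot, 50 mm above the bench, at x -73 mm, y -56 mm on the plate
- pin_near_right (a joint): tell-tale pin of the near right corner, a 6 mm steel pin under the plate's near edge at x -81 mm, y -36 mm: how far it has been pushed down (m), 0 at the start; if the corner dips the plate pushes it down by about 5 mm (under 1.5 mm at the other corners) and it stays there
- shim_near_right (a joint): shim tab of the near right corner: steel leaf 22 mm wide, 80 mm long, 3 mm thick, hinged under the plate (x -50, y -50 mm in the base frame, 10 mm above the bench), sticking out to the right and slanting up. Value: angle pressed down (rad), 0 = 40 degrees up, 0.70 = flat on its stop. Needs about 2 N, stays where left; flat, its heel stands under the plate and carries the corner
- tab_near_right (a point): the place to press the near right shim tab: on the leaf's upper face, 62 mm from its hinge, moving with it; about 51 mm above the bench and 47 mm sideways from the hinge when up, 12 mm above the bench when flat. A fingertip that comes straight down here rides along the leaf and lays it flat
- corner_far_left (a point): the place to press the plate's far left corner: a round screw head on the plate's top right above the foot, 50 mm above the bench, at x +73 mm, y +56 mm on the plate
- pin_far_left (a joint): tell-tale pin of the far left corner, a 6 mm steel pin under the plate's far edge at x +81 mm, y +36 mm: how far it has been pushed down (m), 0 at the start; if the corner dips the plate pushes it down by about 5 mm (under 1.5 mm at the other corners) and it stays there
- shim_far_left (a joint): shim tab of the far left corner: steel leaf 22 mm wide, 80 mm long, 3 mm thick, hinged under the plate (x +50, y +50 mm in the base frame, 10 mm above the bench), sticking out to the left and slanting up. Value: angle pressed down (rad), 0 = 40 degrees up, 0.70 = flat on its stop. Needs about 2 N, stays where left; flat, its heel stands under the plate and carries the corner
- tab_far_left (a point): the place to press the far left shim tab: on the leaf's upper face, 62 mm from its hinge, moving with it; about 51 mm above the bench and 47 mm sideways from the hinge when up, 12 mm above the bench when flat. A fingertip that comes straight down here rides along the leaf and lays it flat
- corner_far_right (a point): the place to press the plate's far right corner: a round screw head on the plate's top right above the foot, 50 mm above the bench, at x +73 mm, y -56 mm on the plate
- pin_far_right (a joint): tell-tale pin of the far right corner, a 6 mm steel pin under the plate's far edge at x +81 mm, y -36 mm: how far it has been pushed down (m), 0 at the start; if the corner dips the plate pushes it down by about 5 mm (under 1.5 mm at the other corners) and it stays there
- shim_far_right (a joint): shim tab of the far right corner: steel leaf 22 mm wide, 80 mm long, 3 mm thick, hinged under the plate (x +50, y -50 mm in the base frame, 10 mm above the bench), sticking out to the right and slanting up. Value: angle pressed down (rad), 0 = 40 degrees up, 0.70 = flat on its stop. Needs about 2 N, stays where left; flat, its heel stands under the plate and carries the corner
- tab_far_right (a point): the place to press the far right shim tab: on the leaf's upper face, 62 mm from its hinge, moving with it; about 51 mm above the bench and 47 mm sideways from the hinge when up, 12 mm above the bench when flat. A fingertip that comes straight down here rides along the leaf and lays it flat
- coupling_nut: bystander: steel long hexagon nut, 13x26x12 mm, lying on the jig's base between the two left shim tabs; loose; origin at the centre of its underside
- connector: bystander: small dark red connector with a pale grey end, 12x36x12 mm, lying on the jig's base between the two right shim tabs; loose; origin at the centre of its underside
- screwdriver: bystander: screwdriver with a yellow handle, 17x142x16 mm, on the bench to the right of the jig; loose; origin at the centre of its underside
- hex_key: bystander: bent steel hexagon key, 24x78x6 mm, on the bench to the left of the jig; loose; origin at the centre of its underside

How it is judged:
On the way, in this order (a step that is already met when the one before it is completed fails the run):
1. the rocking corner has been pressed down, so that its tell-tale pin has moved 3 mm (value of joint any of pin_near_left, pin_near_right, pin_far_left, pin_far_right above 0.003 m), for 0.1 s.
2. the shim tab of that corner lies flat (over 0.6 rad of 0.7) (((value of joint pin_near_left above 0.003 m and value of joint shim_near_left above 0.6 rad) or (value of joint pin_near_right above 0.003 m and value of joint shim_near_right above 0.6 rad) or (value of joint pin_far_left above 0.003 m and value of joint shim_far_left above 0.6 rad) or (value of joint pin_far_right above 0.003 m and value of joint shim_far_right above 0.6 rad))), for 0.2 s.
At the end, for the whole second after the job is handed in: The tab of the corner that dipped (its tell-tale pin down over 3 mm) is pressed down more than 0.6 of 0.7 rad, the tabs of the other corners less than 0.2 rad; the plate is at rest and level within 0.02 rad; every small thing is within 25 mm of where it was (((value of joint pin_near_left above 0.003 m and value of joint shim_near_left above 0.6 rad) or (value of joint pin_near_right above 0.003 m and value of joint shim_near_right above 0.6 rad) or (value of joint pin_far_left above 0.003 m and value of joint shim_far_left above 0.6 rad) or (value of joint pin_far_right above 0.003 m and value of joint shim_far_right above 0.6 rad)) and (value of joint pin_near_left above 0.003 m or value of joint shim_near_left below 0.2 rad) and (value of joint pin_near_right above 0.003 m or value of joint shim_near_right below 0.2 rad) and (value of joint pin_far_left above 0.003 m or value of joint shim_far_left below 0.2 rad) and (value of joint pin_far_right above 0.003 m or value of joint shim_far_right below 0.2 rad) and angle between plate's own z axis and vertical below 0.02 rad and linear speed of plate below 0.02 m/s and distance of each of coupling_nut, connector, screwdriver, hex_key from where it was at the start of the episode below 0.025 m); the robot touches nothing.
It fails at once if a shim tab is pressed (over 0.2 rad) at a corner that has not been made to dip ((value of joint shim_near_left above 0.2 rad and value of joint pin_near_left below 0.003 m) or (value of joint shim_near_right above 0.2 rad and value of joint pin_near_right below 0.003 m) or (value of joint shim_far_left above 0.2 rad and value of joint pin_far_left below 0.003 m) or (value of joint shim_far_right above 0.2 rad and value of joint pin_far_right below 0.003 m)).
It fails at once if the plate is lifted off its feet by more than 10 mm (z of plate in the frame of jig_base above 0.052 m).
It fails at once if the plate is moved more than 15 mm (distance of plate from where it was at the start of the episode above 0.015 m).
It fails at once if a small thing is moved more than 25 mm (distance of any of coupling_nut, connector, screwdriver, hex_key from where it was at the start of the episode above 0.025 m).
It also fails if it takes over 61 s, if anything falls off the work surface, if the arm or the gripper's body presses on something with over 40 N, if the wrist force passes 120 N, or if a joint passes its speed limit or range.

## Robot

A 6-joint arm with a two-finger parallel gripper is mounted at the origin on a cart in front of the work surface, level with it; the furniture and walls round the work are solid. World frame = base frame: x ahead of the robot, y to its left, z up, the work surface at z = 0. Lengths are in m, angles in rad, forces in N, time in s.
With the tool pointing down it reaches from about 0.4 to 0.825 m from the base axis. Payload 7 kg.
Tool frame: the origin (TCP) lies at the very end of the fingers, on their centre line; the grasp point (between the pads) lies 19 mm behind it; z points along the fingers, y is the line along which they close (so a half turn about z gives the same grasp; the last joint's range is limited). The gripper opens to 88 mm and grips with 3 to 60 N. Pads are 19 mm wide; open, the fingers measure 130 mm over their backs; the gripper's body (78 mm by 193 mm) begins 47 mm behind the grasp point.
Start: joints at [1.552, 0.359, 0.012, 0, -1.224, -0.288], TCP at [0.204, 0.643, 0.227] pointing down, gripper open.
Joint ranges: [-3.07, 3.07], [-1.43, 2.12], [-1.02, 1.25], [-3.03, 1.67], [-3.05, -0], [-3.03, 3.03]. Speed limits (rad/s): [2.39, 2.39, 3.01, 3.14, 3.14, 3.14].

## Interface

Orientations are given as [roll, pitch, yaw] about the fixed x, y, z axes, in that order (R = Rz(yaw) Ry(pitch) Rx(roll)).
In Python, from station import arm gives the robot as it stands. The module is installed in compiled form; this text tells all that it offers.
- The arm moves only by the shell command python3 -m crank 'ROWS' [FORCE]. ROWS is JSON, a list of rows, each an object of numbers: "dx", "dy", "dz": the shift along the world's x, y, z in m; "twist": the turn about the world's z in degrees; "grip": the opening, from -1 (shut) to 1 (fully open). A call has exactly 5 rows; each row is the pose to reach, as a shift and turn from the pose commanded when the call began; what a row does not reach only later rows make up. A row lasts 1/12 s, in which the tool goes at most 41.7 mm and 7.16 degrees, less where a joint would pass 70% of its speed; a pose out of reach is approached as far as the arm can. A call with a gripper value outside its range is refused whole. The fingers move at their own pace and stop on an object; FORCE is the grip in N (left out, the last holds). Time passes only in rows, so rows that repeat a pose let the fingers close, or fill a call up. It gives the time, the measured TCP pose, the force, the opening and the grip force at its end, in the units of the state.
- arm.get_state(): the state, without advancing time (a new reading comes with each control period).
- arm.grab_frame(name): name is "scene" or "top" or "wrist"; returns the picture (480x640x3 uint8, red, green, blue); there is no depth.
- arm.get_calibration(name): a dict with "fx", "fy", "cx", "cy" (pixels), "cam_to_world" (4x4, takes a point from camera to world coordinates); the wrist camera has in their place "tool_from_camera" (4x4, takes a point from camera to tool coordinates, whose origin is the TCP and whose axes are the flange's). Camera axes: x right, y down, z forward; pixel columns grow to the right and rows downward; lengths in m; the calibration is good to about 2 mm. A picture is of the moment at which its call begins: read the wrist's pose just before it. get_calibration takes no time and is no camera call.
- arm.job_done(): hands the job in; it is judged then, once.
The state is a dict: "t": time; "q": joint angles; "qd": joint speeds; "joint_efforts": joint torques, N m; "eef_pos": TCP position; "ee_rot": TCP orientation; "force": force on the tool from outside, world axes, zero at the start; "moment": the same for the moment, N m; "width": finger opening in m; "gripper_force": force on a finger pad.
Only numpy, scipy, OpenCV 4.12 (cv2) and the standard library are available. Lean on these libraries where they do the work, as an engineer would, in place of code of your own. Each camera call takes 0.05 s, during which the arm holds its last target. There are 200 camera calls.

## Working session

There is one attempt and no reset: what is moved stays moved. The work goes in short steps, Python scripts to look and compute and a shell command to move; the robot and the scene stay as the last step left them, time stands still between calls to the robot, and variables do not carry over. Pictures are saved under pics/ and viewed, at most 10 in all, crops included, and the job is handed in when it is done.

```bash
mkdir -p pics
python3 - <<'E'
from station import arm
import cv2,numpy as np
s=arm.get_state();print(s['t'],s['eef_pos'],s['ee_rot'],s['width'],s['force'])
for n in("top","scene"):
    f=arm.grab_frame(n);cv2.imwrite(f'pics/{n}0.png',f[:,:,::-1]);np.save(f'pics/{n}0.npy',f)
    c=arm.get_calibration(n);print(n,c['fx'],c['cx'],c['cy'],np.round(c['cam_to_world'],4).tolist())
E
```

```text
0.0 [0.20372171 0.64299647 0.22562036] [ 3.13991890e+00 -1.47325101e-04 -3.06899216e-01] 0.08792933938151191 [ 0.59373704 -1.27339663  0.10768172]
top 461.90799324353713 321.073605695617 249.27885307699987 [[-0.0047, -0.9809, 0.1944, 0.3828], [-1.0, 0.005, 0.0011, 0.0232], [-0.0021, -0.1944, -0.9809, 1.0125], [0.0, 0.0, 0.0, 1.0]]
scene 458.2940727317481 326.70771832567357 235.53031721130296 [[0.5389, -0.5668, 0.6232, 0.0297], [-0.8421, -0.3818, 0.381, -0.322], [0.022, -0.7301, -0.683, 0.6469], [0.0, 0.0, 0.0, 1.0]]
```

View pics/top0.png

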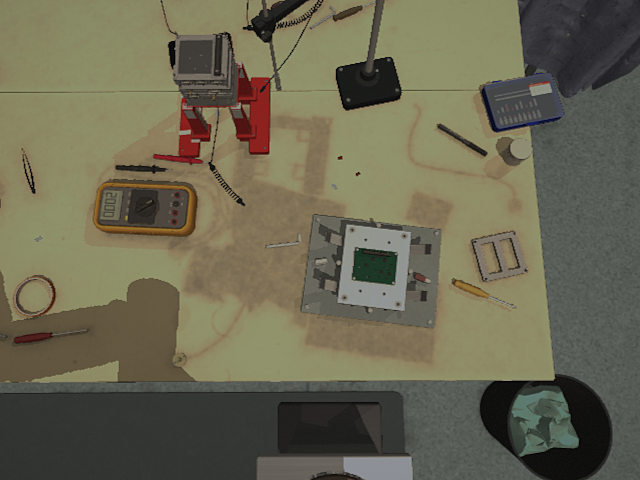

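View pics/scene0.png

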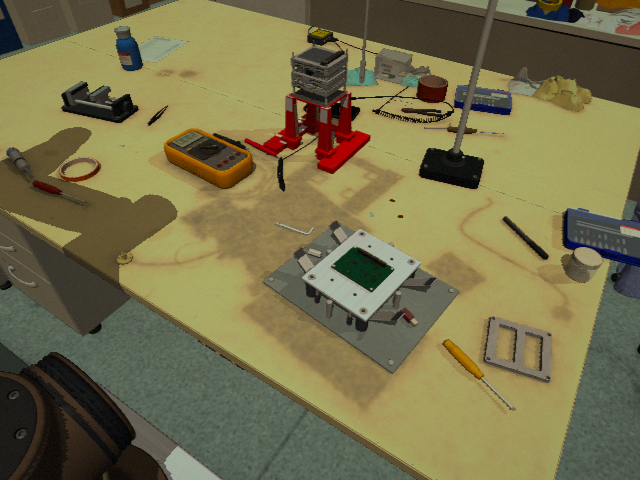

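The top view shows the white plate at about (375,267) with its board at (375,265). The grey base spans (302..440, 215..327), the nut is at (321,261) and the connector at (422,278). The scene view shows the same plate at (362,272), with tabs sticking out left and right. Next I measure the plate and base.

```bash
cat > h.py <<'E'
import numpy as np,cv2
from station import arm
def ray(n,p):
    c=arm.get_calibration(n);T=np.array(c['cam_to_world'])
    d=T[:3,:3]@np.array([(p[0]-c['cx'])/c['fx'],(p[1]-c['cy'])/c['fy'],1]);return T[:3,3],d/np.linalg.norm(d)
def onz(n,p,z):
    o,d=ray(n,p);return o+d*(z-o[2])/d[2]
def tri(p,q):
    o,d=ray('top',p);o2,e=ray('scene',q)
    A=np.stack([d,-e],1);s=np.linalg.lstsq(A,o2-o,rcond=None)[0]
    a,b=o+d*s[0],o2+e*s[1];return (a+b)/2,np.linalg.norm(a-b)
def proj(n,P):
    c=arm.get_calibration(n);T=np.linalg.inv(np.array(c['cam_to_world']));v=T[:3,:3]@np.asarray(P)+T[:3,3]
    return np.array([c['cx']+c['fx']*v[0]/v[2],c['cy']+c['fy']*v[1]/v[2]])
E
python3 - <<'E'
from h import *
ims={}
Q={}
for n,seed,box in(("top",(375,230),(300,200,445,335)),("scene",(320,270),(255,215,465,375))):
    f=np.load(f'pics/{n}0.npy');hsv=cv2.cvtColor(f,cv2.COLOR_RGB2HSV)
    m=((hsv[...,2]>150)&(hsv[...,1]<40)).astype(np.uint8)
    k=np.zeros_like(m);k[box[1]:box[3],box[0]:box[2]]=1;m*=k
    cs,_=cv2.findContours(m,cv2.RETR_EXTERNAL,cv2.CHAIN_APPROX_NONE);c=max(cs,key=cv2.contourArea)
    h=cv2.convexHull(c);q=cv2.approxPolyN(h,4,ensure_convex=True).reshape(-1,2).astype(float)
    q=q-0; print(n,cv2.contourArea(c),q.tolist());Q[n]=q
    for z in(.05,): print([np.round(onz(n,p,z),4).tolist()[:2] for p in q])
# match by world pos
a=np.array([onz('top',p,.05) for p in Q['top']]);b=np.array([onz('scene',p,.05) for p in Q['scene']])
P=[]
for i in range(4):
    j=np.argmin(np.linalg.norm(b-a[i],axis=1));X,e=tri(Q['top'][i],Q['scene'][j]);P.append(X);print(np.round(X,4),round(e,4))
P=np.array(P);print('centre',P.mean(0),a.mean(0),b.mean(0))
f=np.load('pics/top0.npy')[200:340,290:530];g=np.load('pics/scene0.npy')[210:390,250:470]
cv2.imwrite('pics/c1.png',cv2.resize(f,None,fx=3.3,fy=3.3,interpolation=cv2.INTER_CUBIC)[:,:,::-1])
cv2.imwrite('pics/c2.png',cv2.resize(g,None,fx=3.3,fy=3.3,interpolation=cv2.INTER_CUBIC)[:,:,::-1])
E
```

```text
top 201.0 [[403.0, 309.0], [338.0, 301.0], [347.0, 224.0], [410.0, 232.0]]
[[0.4466, -0.1447], [0.4637, -0.0103], [0.6285, -0.0316], [0.6102, -0.1661]]
scene 5420.5 [[421.0, 262.0], [365.0, 320.0], [301.0, 277.0], [359.0, 228.0]]
[[0.6106, -0.1682], [0.4422, -0.1462], [0.4606, -0.0088], [0.6275, -0.0296]]
[ 0.4465 -0.1451  0.0445] 0.0014
[ 0.4628 -0.0092  0.0485] 0.0032
[ 0.6277 -0.0307  0.0506] 0.0022
[ 0.611  -0.1671  0.0488] 0.0019
centre [ 0.53700653 -0.08800249  0.04810145] [ 0.53726419 -0.08815919  0.05      ] [ 0.53520054 -0.08817275  0.05      ]
```

View pics/c1.png

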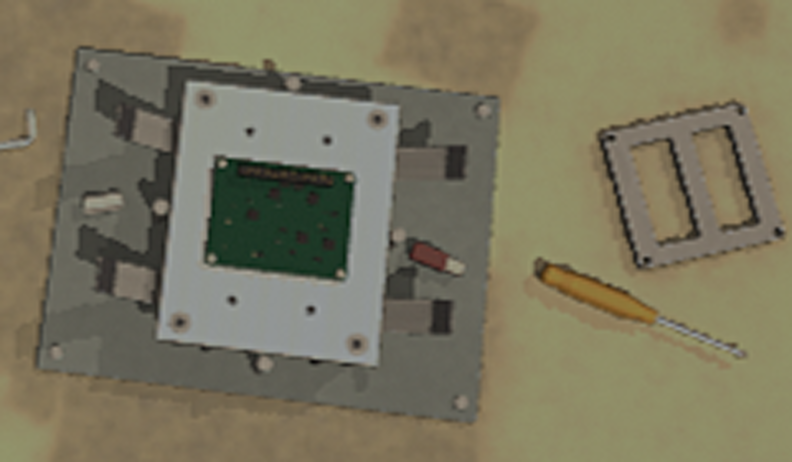

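View pics/c2.png

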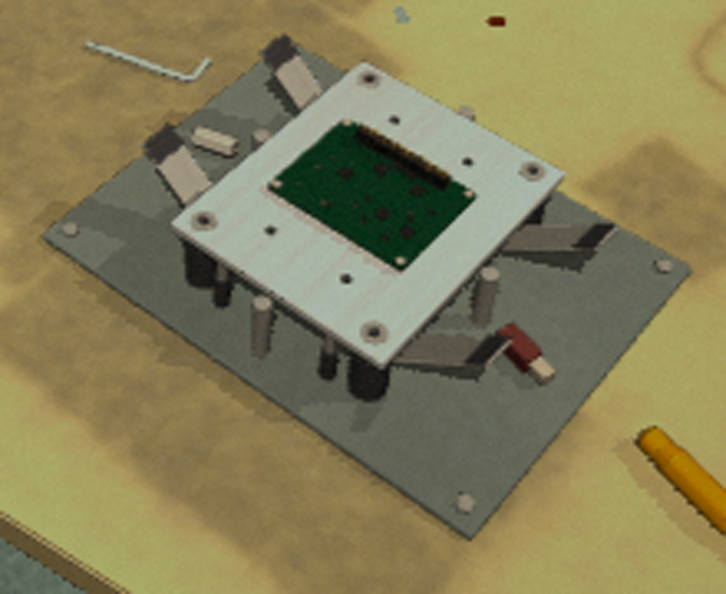

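Crop c1 (top ×3.3, offset 290,200) shows the screw heads at FL (205,98), FR (377,118), NL (180,322) and NR (356,344). In crop c2 (scene ×3.3, offset 250,210) they are at FL (370,77), FR (533,171), NL (204,219) and NR (373,331). All four tabs stand up with their dark ends outward. The connector lies close to the near right tab.

Run:
```python
from h import *
T={'FL':(205,98),'FR':(377,118),'NL':(180,322),'NR':(356,344)};S={'FL':(370,77),'FR':(533,171),'NL':(204,219),'NR':(373,331)}
L={'FL':(.073,.056),'FR':(.073,-.056),'NL':(-.073,.056),'NR':(-.073,-.056)}
t=lambda p:((p[0]+.5)/3.3-.5+290,(p[1]+.5)/3.3-.5+200); s=lambda p:((p[0]+.5)/3.3-.5+250,(p[1]+.5)/3.3-.5+210)
P=[]
for k in T:
    X,e=tri(t(T[k]),s(S[k]));P.append(X);print(k,np.round(X,4),round(e,4),np.round(onz('top',t(T[k]),.05)[:2],4))
P=np.array(P);A=np.array(list(L.values()));c=P[:,:2].mean(0);Q=P[:,:2]-c
yaw=np.arctan2((A[:,0]*Q[:,1]-A[:,1]*Q[:,0]).sum(),(A*Q).sum());R=np.array([[np.cos(yaw),-np.sin(yaw)],[np.sin(yaw),np.cos(yaw)]])
print('c',c,'yaw',yaw,'z',P[:,2].mean(),'resid',np.abs(Q-A@R.T).max())
np.save('pose.npy',[*c,yaw])
for k,(x,y) in L.items():
    tb=c+R@np.array([np.sign(x)*.05,np.sign(y)*.097]);print(k,'corner',np.round(c+R@np.array([x,y]),4),'tab',np.round(tb,4), 'tab px',[np.round(proj(n,[*tb,.051])) for n in('top','scene')])
# tab tips: dark ends outer edge centres in both views
for k,a,b in(('NL',(108,277),(160,138)),('FL',(127,122),(280,45)),('FR',(456,162),(598,233)),('NR',(442,317),(490,350))):
    X,e=tri(t(a),s(b));print(k,'dark end',np.round(X,4),round(e,4),'in base',np.round(R.T@(X[:2]-c),4))
```

```text
FL [ 0.6164 -0.0417  0.0515] 0.0004 [ 0.6167 -0.0416]
FR [ 0.6029 -0.1527  0.0491] 0.0005 [ 0.6028 -0.1527]
NL [ 0.4714 -0.0233  0.0515] 0.0002 [ 0.4715 -0.0233]
NR [ 0.4571 -0.1336  0.0508] 0.0001 [ 0.4572 -0.1337]
c [ 0.53694237 -0.08779589] yaw -0.12724503187891983 z 0.05072491522747516 resid 0.0006115919500484374
FL corner [ 0.6165 -0.0415] tab [0.5988 0.0021] tab px [array([331., 237.]), array([337., 230.])]
FR corner [ 0.6022 -0.1526] tab [ 0.5742 -0.1904] tab px [array([422., 248.]), array([424., 279.])]
NL corner [ 0.4716 -0.023 ] tab [0.4997 0.0148] tab px [array([326., 284.]), array([303., 258.])]
NR corner [ 0.4574 -0.1341] tab [ 0.475  -0.1777] tab px [array([418., 295.]), array([392., 315.])]
NL dark end [0.498  0.0225 0.0642] 0.0014 in base [-0.0526  0.1045]
FL dark end [0.5978 0.0091 0.0648] 0.0006 in base [0.0481 0.1038]
FR dark end [ 0.5725 -0.2014  0.0571] 0.0016 in base [ 0.0497 -0.1082]
NR dark end [ 0.4736 -0.1877  0.0568] 0.0014 in base [-0.0501 -0.1071]
```

```bash
python3 -m crank '[{"dx":0.015,"dy":-0.035,"twist":-7,"grip":-1},{"dx":0.03,"dy":-0.07,"twist":-14,"grip":-1},{"dx":0.045,"dy":-0.105,"twist":-21,"grip":-1},{"dx":0.06,"dy":-0.14,"twist":-28,"grip":-1},{"dx":0.075,"dy":-0.175,"twist":-35,"grip":-1}]' 10
```

```text
invalid input at $[0]: expected keys dx, dy, dz, twist, grip
```

```bash
python3 -m crank '[{"dx":0.0134,"dy":-0.0333,"dz":0,"twist":-4,"grip":-1},{"dx":0.0268,"dy":-0.0666,"dz":0,"twist":-8,"grip":-1},{"dx":0.0402,"dy":-0.0999,"dz":0,"twist":-12,"grip":-1},{"dx":0.0536,"dy":-0.1332,"dz":0,"twist":-16,"grip":-1},{"dx":0.067,"dy":-0.1665,"dz":0,"twist":-20,"grip":-1}]' 10
python3 -m crank '[{"dx":0.0134,"dy":-0.0333,"dz":0,"twist":-4,"grip":-1},{"dx":0.0268,"dy":-0.0666,"dz":0,"twist":-8,"grip":-1},{"dx":0.0402,"dy":-0.0999,"dz":0,"twist":-12,"grip":-1},{"dx":0.0536,"dy":-0.1332,"dz":0,"twist":-16,"grip":-1},{"dx":0.067,"dy":-0.1665,"dz":0,"twist":-20,"grip":-1}]'
```

```text
t: 0.52
eef_pos: [0.2711, 0.4751, 0.2261]
ee_rot: [3.141, -0.0, -0.659]
force: [1.2, 0.4, 0.6]
width: 0.0597
gripper_force: 0.0
t: 0.93
eef_pos: [0.338, 0.3086, 0.2264]
ee_rot: [3.141, 0.0, -1.008]
force: [0.4, -0.1, -1.3]
width: 0.0268
gripper_force: 0.0
```

```bash
python3 -m crank '[{"dx":0.0134,"dy":-0.0333,"dz":0,"twist":-4,"grip":-1},{"dx":0.0268,"dy":-0.0666,"dz":0,"twist":-8,"grip":-1},{"dx":0.0402,"dy":-0.0999,"dz":0,"twist":-12,"grip":-1},{"dx":0.0536,"dy":-0.1332,"dz":0,"twist":-16,"grip":-1},{"dx":0.067,"dy":-0.1665,"dz":0,"twist":-20,"grip":-1}]'
python3 -m crank '[{"dx":0.0134,"dy":-0.0333,"dz":-0.02,"twist":-4,"grip":-1},{"dx":0.0268,"dy":-0.0666,"dz":-0.04,"twist":-8,"grip":-1},{"dx":0.0402,"dy":-0.0999,"dz":-0.06,"twist":-12,"grip":-1},{"dx":0.0536,"dy":-0.1332,"dz":-0.08,"twist":-16,"grip":-1},{"dx":0.067,"dy":-0.1665,"dz":-0.1,"twist":-20,"grip":-1}]'
python3 -m crank '[{"dx":0,"dy":0,"dz":-0.015,"twist":0,"grip":-1},{"dx":0,"dy":0,"dz":-0.03,"twist":0,"grip":-1},{"dx":0,"dy":0,"dz":-0.045,"twist":0,"grip":-1},{"dx":0,"dy":0,"dz":-0.06,"twist":0,"grip":-1},{"dx":0,"dy":0,"dz":-0.06,"twist":0,"grip":-1}]'
```

```text
t: 1.35
eef_pos: [0.4049, 0.1422, 0.2266]
ee_rot: [-3.141, 0.0, -1.357]
force: [1.3, -0.1, 0.1]
width: 0.0005
gripper_force: 0.0
t: 1.77
eef_pos: [0.472, -0.0244, 0.1258]
ee_rot: [-3.141, 0.0, -1.706]
force: [1.0, 1.0, 0.5]
width: 0.0007
gripper_force: 0.0
t: 2.18
eef_pos: [0.4698, -0.0234, 0.0639]
ee_rot: [3.137, -0.002, -1.704]
force: [-0.8, -0.2, 0.0]
width: 0.0004
gripper_force: 0.0
```

```bash
python3 -m crank '[{"dx":0,"dy":0,"dz":-0.005,"twist":0,"grip":-1},{"dx":0,"dy":0,"dz":-0.01,"twist":0,"grip":-1},{"dx":0,"dy":0,"dz":-0.014,"twist":0,"grip":-1},{"dx":0,"dy":0,"dz":-0.015,"twist":0,"grip":-1},{"dx":0,"dy":0,"dz":-0.016,"twist":0,"grip":-1}]'
python3 -m crank '[{"dx":0,"dy":0,"dz":-0.0005,"twist":0,"grip":-1},{"dx":0,"dy":0,"dz":-0.001,"twist":0,"grip":-1},{"dx":0,"dy":0,"dz":-0.0015,"twist":0,"grip":-1},{"dx":0,"dy":0,"dz":-0.002,"twist":0,"grip":-1},{"dx":0,"dy":0,"dz":-0.002,"twist":0,"grip":-1}]'
```

```text
t: 2.6
eef_pos: [0.472, -0.0224, 0.0508]
ee_rot: [-3.141, 0.0, -1.703]
force: [-0.3, 0.7, -0.2]
width: 0.0005
gripper_force: 0.0
t: 3.02
eef_pos: [0.4721, -0.0224, 0.0501]
ee_rot: [-3.141, 0.0, -1.702]
force: [-7.3, 1.7, 18.2]
width: 0.0002
gripper_force: 9.1
```

Near left is firm: 18 N at z 0.050 with no dip. Next is near right.

```bash
python3 -m crank '[{"dx":0,"dy":0,"dz":0.017,"twist":0,"grip":-1},{"dx":-0.0036,"dy":-0.0278,"dz":0.022,"twist":0,"grip":-1},{"dx":-0.0073,"dy":-0.0556,"dz":0.022,"twist":0,"grip":-1},{"dx":-0.011,"dy":-0.0833,"dz":0.022,"twist":0,"grip":-1},{"dx":-0.0146,"dy":-0.1112,"dz":0.017,"twist":0,"grip":-1}]'
python3 -m crank '[{"dx":0,"dy":0,"dz":-0.003,"twist":0,"grip":-1},{"dx":0,"dy":0,"dz":-0.006,"twist":0,"grip":-1},{"dx":0,"dy":0,"dz":-0.009,"twist":0,"grip":-1},{"dx":0,"dy":0,"dz":-0.012,"twist":0,"grip":-1},{"dx":0,"dy":0,"dz":-0.014,"twist":0,"grip":-1}]'
python3 -m crank '[{"dx":0,"dy":0,"dz":-0.0005,"twist":0,"grip":-1},{"dx":0,"dy":0,"dz":-0.001,"twist":0,"grip":-1},{"dx":0,"dy":0,"dz":-0.0015,"twist":0,"grip":-1},{"dx":0,"dy":0,"dz":-0.002,"twist":0,"grip":-1},{"dx":0,"dy":0,"dz":-0.0025,"twist":0,"grip":-1}]'
```

```text
t: 3.43
eef_pos: [0.458, -0.1346, 0.0669]
ee_rot: [-3.139, 0.001, -1.702]
force: [0.6, 0.9, 0.4]
width: 0.0003
gripper_force: 0.0
t: 3.85
eef_pos: [0.4574, -0.133, 0.0513]
ee_rot: [3.141, 0.0, -1.702]
force: [0.3, 0.1, -0.9]
width: 0.0004
gripper_force: 0.0
t: 4.27
eef_pos: [0.4575, -0.1335, 0.0493]
ee_rot: [-3.141, 0.0, -1.703]
force: [-1.6, 3.2, 3.3]
width: 0.0007
gripper_force: 1.7
```

```bash
python3 -m crank '[{"dx":0,"dy":0,"dz":-0.0005,"twist":0,"grip":-1},{"dx":0,"dy":0,"dz":-0.001,"twist":0,"grip":-1},{"dx":0,"dy":0,"dz":-0.0015,"twist":0,"grip":-1},{"dx":0,"dy":0,"dz":-0.002,"twist":0,"grip":-1},{"dx":0,"dy":0,"dz":-0.002,"twist":0,"grip":-1}]'
```

```text
t: 4.68
eef_pos: [0.4573, -0.1337, 0.0471]
ee_rot: [-3.141, 0.0, -1.703]
force: [-0.8, 3.5, 4.8]
width: 0.0006
gripper_force: 2.0
```

Near right gives under 5 N, so I press on to its stop.

```bash
python3 -m crank '[{"dx":0,"dy":0,"dz":-0.001,"twist":0,"grip":-1},{"dx":0,"dy":0,"dz":-0.002,"twist":0,"grip":-1},{"dx":0,"dy":0,"dz":-0.003,"twist":0,"grip":-1},{"dx":0,"dy":0,"dz":-0.0035,"twist":0,"grip":-1},{"dx":0,"dy":0,"dz":-0.004,"twist":0,"grip":-1}]'
```

```text
t: 5.1
eef_pos: [0.4574, -0.1339, 0.0445]
ee_rot: [-3.141, -0.0, -1.702]
force: [-9.9, 6.3, 32.0]
width: 0.0005
gripper_force: 15.8
```

Near right dips 6 mm and meets its stop at 32 N. I let go, then look.

```bash
python3 -m crank '[{"dx":0,"dy":0,"dz":0.02,"twist":0,"grip":-1},{"dx":0,"dy":0,"dz":0.045,"twist":0,"grip":-1},{"dx":0.006,"dy":-0.0146,"dz":0.065,"twist":0,"grip":-1},{"dx":0.012,"dy":-0.0292,"dz":0.085,"twist":0,"grip":-1},{"dx":0.018,"dy":-0.044,"dz":0.1,"twist":0,"grip":-1}]'
python3 - <<'E'
from h import *
f=arm.grab_frame('scene');g=f[210:390,250:470];cv2.imwrite('pics/c3.png',cv2.resize(g,None,fx=3.3,fy=3.3,interpolation=cv2.INTER_CUBIC)[:,:,::-1])
x,y,a=np.load('pose.npy');R=np.array([[np.cos(a),-np.sin(a)],[np.sin(a),np.cos(a)]])
f=np.load('pics/top0.npy');h=cv2.cvtColor(f,cv2.COLOR_RGB2HSV)
m=((h[...,1]>100)&((h[...,0]<8)|(h[...,0]>170))).astype(np.uint8);k=np.zeros_like(m);k[265:295,408:436]=1
p=np.argwhere(m*k)[:,::-1];print(len(p),p.min(0),p.max(0))
for q in(p.min(0),p.max(0),p.mean(0),((412/3.3+290),(245/3.3+200)),((465/3.3+290),(268/3.3+200)),((412/3.3+290),(262/3.3+200)),((455/3.3+290),(276/3.3+200))): print(np.round(R.T@(onz('top',q,.014)[:2]-[x,y]),4))
E
```

```text
t: 5.52
eef_pos: [0.4759, -0.1784, 0.1447]
ee_rot: [-3.14, -0.0, -1.702]
force: [1.9, 0.7, -0.5]
width: 0.0007
gripper_force: 0.0
56 [414 274] [425 281]
[-0.0007 -0.0909]
[-0.0131 -0.1159]
[-0.0065 -0.1033]
[-0.0011 -0.0928]
[-0.012  -0.1287]
[-0.0123 -0.0937]
[-0.0181 -0.1226]
```

View pics/c3.png

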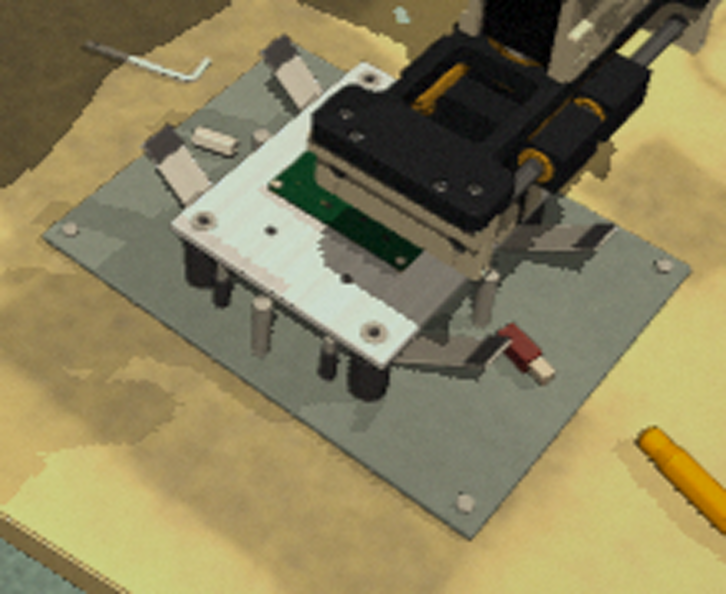

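The picture shows the plate sprung back level, NR screw at (373,331), its tab standing at (450,350), the connector unmoved at (525,350), 11 mm clear of the finger's path. I lower onto the near right tab.

```bash
python3 -m crank '[{"dx":-0.001,"dy":0,"dz":-0.02,"twist":0,"grip":-1},{"dx":-0.001,"dy":0,"dz":-0.04,"twist":0,"grip":-1},{"dx":-0.001,"dy":0,"dz":-0.06,"twist":0,"grip":-1},{"dx":-0.001,"dy":0,"dz":-0.07,"twist":0,"grip":-1},{"dx":-0.001,"dy":0,"dz":-0.075,"twist":0,"grip":-1}]'
python3 -m crank '[{"dx":0,"dy":0,"dz":-0.004,"twist":0,"grip":-1},{"dx":0,"dy":0,"dz":-0.008,"twist":0,"grip":-1},{"dx":0,"dy":0,"dz":-0.012,"twist":0,"grip":-1},{"dx":0,"dy":0,"dz":-0.016,"twist":0,"grip":-1},{"dx":0,"dy":0,"dz":-0.02,"twist":0,"grip":-1}]'
```

```text
t: 5.98
eef_pos: [0.473, -0.1779, 0.0662]
ee_rot: [3.138, -0.0, -1.703]
force: [0.0, -0.7, 0.2]
width: 0.0003
gripper_force: 0.0
t: 6.4
eef_pos: [0.4749, -0.1778, 0.0484]
ee_rot: [-3.14, 0.0, -1.703]
force: [0.2, -0.3, 1.3]
width: 0.0005
gripper_force: 0.7
```

```bash
python3 -m crank '[{"dx":0,"dy":0,"dz":-0.004,"twist":0,"grip":-1},{"dx":0,"dy":0,"dz":-0.008,"twist":0,"grip":-1},{"dx":0,"dy":0,"dz":-0.012,"twist":0,"grip":-1},{"dx":0,"dy":0,"dz":-0.016,"twist":0,"grip":-1},{"dx":0,"dy":0,"dz":-0.02,"twist":0,"grip":-1}]'
python3 -m crank '[{"dx":0,"dy":0,"dz":-0.003,"twist":0,"grip":-1},{"dx":0,"dy":0,"dz":-0.006,"twist":0,"grip":-1},{"dx":0,"dy":0,"dz":-0.009,"twist":0,"grip":-1},{"dx":0,"dy":0,"dz":-0.011,"twist":0,"grip":-1},{"dx":0,"dy":0,"dz":-0.012,"twist":0,"grip":-1}]'
```

```text
t: 6.82
eef_pos: [0.4743, -0.1778, 0.0277]
ee_rot: [-3.142, -0.0, -1.703]
force: [-0.9, -1.4, 1.2]
width: 0.0007
gripper_force: 0.8
t: 7.23
eef_pos: [0.4741, -0.1778, 0.0157]
ee_rot: [3.141, -0.0, -1.703]
force: [-0.4, -0.3, 1.9]
width: 0.0004
gripper_force: 0.7
```

```bash
python3 -m crank '[{"dx":0,"dy":0,"dz":-0.001,"twist":0,"grip":-1},{"dx":0,"dy":0,"dz":-0.002,"twist":0,"grip":-1},{"dx":0,"dy":0,"dz":-0.003,"twist":0,"grip":-1},{"dx":0,"dy":0,"dz":-0.004,"twist":0,"grip":-1},{"dx":0,"dy":0,"dz":-0.0045,"twist":0,"grip":-1}]'
```

```text
t: 7.65
eef_pos: [0.4743, -0.1778, 0.0116]
ee_rot: [-3.142, -0.0, -1.703]
force: [-1.8, -0.8, 7.5]
width: 0.0005
gripper_force: 3.4
```

```bash
python3 -m crank '[{"dx":0,"dy":0,"dz":-0.0005,"twist":0,"grip":-1},{"dx":0,"dy":0,"dz":-0.001,"twist":0,"grip":-1},{"dx":0,"dy":0,"dz":-0.001,"twist":0,"grip":-1},{"dx":0,"dy":0,"dz":-0.001,"twist":0,"grip":-1},{"dx":0,"dy":0,"dz":-0.001,"twist":0,"grip":-1}]'
python3 -m crank '[{"dx":0,"dy":0,"dz":0.01,"twist":0,"grip":-1},{"dx":0,"dy":0,"dz":0.04,"twist":0,"grip":-1},{"dx":0,"dy":0,"dz":0.08,"twist":0,"grip":-1},{"dx":0,"dy":0,"dz":0.12,"twist":0,"grip":-1},{"dx":0,"dy":0,"dz":0.15,"twist":0,"grip":-1}]'
python3 -m crank '[{"dx":0,"dy":0.01,"dz":0.03,"twist":0,"grip":-1},{"dx":0,"dy":0.04,"dz":0.05,"twist":0,"grip":-1},{"dx":0,"dy":0.08,"dz":0.05,"twist":0,"grip":-1},{"dx":0,"dy":0.12,"dz":0.05,"twist":0,"grip":-1},{"dx":0,"dy":0.15,"dz":0.05,"twist":0,"grip":-1}]'
python3 - <<'E'
from h import *
f=arm.grab_frame('scene');g=f[210:390,250:470];cv2.imwrite('pics/c4.png',cv2.resize(g,None,fx=3.3,fy=3.3,interpolation=cv2.INTER_CUBIC)[:,:,::-1])
E
```

```text
t: 8.07
eef_pos: [0.4743, -0.1778, 0.0113]
ee_rot: [-3.141, -0.0, -1.703]
force: [-3.4, 0.2, 11.2]
width: 0.0005
gripper_force: 5.5
t: 8.48
eef_pos: [0.4748, -0.1778, 0.1643]
ee_rot: [-3.139, 0.0, -1.703]
force: [0.9, 0.1, -0.0]
width: 0.0006
gripper_force: 0.0
t: 8.9
eef_pos: [0.474, -0.0256, 0.2117]
ee_rot: [-3.14, 0.002, -1.703]
force: [0.4, 0.1, -0.2]
width: 0.0004
gripper_force: 0.0
```

View pics/c4.png

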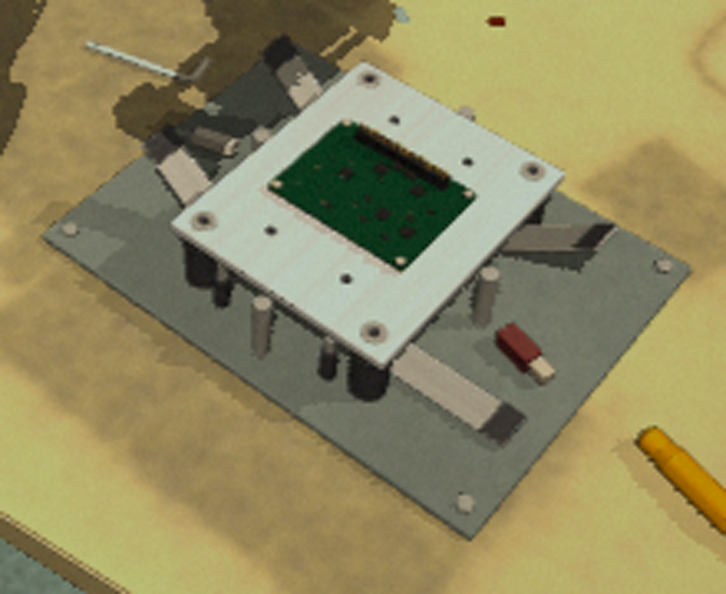

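The near right tab lies flat, its end at (500,420), and the other three stand. The plate is level, and the connector (525,352) and nut (213,140) are undisturbed. I hand in.

```bash
python3 -m crank '[{"dx":0,"dy":0,"dz":0,"twist":0,"grip":-1},{"dx":0,"dy":0,"dz":0,"twist":0,"grip":-1},{"dx":0,"dy":0,"dz":0,"twist":0,"grip":-1},{"dx":0,"dy":0,"dz":0,"twist":0,"grip":-1},{"dx":0,"dy":0,"dz":0,"twist":0,"grip":-1}]'; python3 -c "
from station import arm;print(arm.job_done())"
```

```text
t: 9.37
eef_pos: [0.4742, -0.0286, 0.2105]
ee_rot: [3.141, -0.0, -1.705]
force: [-0.2, -0.4, -0.0]
width: 0.0009
gripper_force: 0.0
the job is handed in; nothing more can be done
None
```

The near right corner rocked: it dipped 6 mm and sprang back, so I pressed its shim tab flat and let go, leaving the other three tabs up and the plate and small things in place; the job is handed in, but no verdict was shown.

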